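Put the valuables out of sight in the hall shelf's flap compartment

TASK

Put these out of sight of the letterbox for the night: lift the flap of the white box until it stays up, stand the blue bowl flat in the wide bay and then lay the keys on their carabiner in it, lay the black glasses case along the narrow bay and then set the bike light lens up and lengthwise on the middle of the case. Bowl before keys and case before light, do not drop or tip the bowl, and leave the plant, the pump bottle and the post where they are. Finish with the flap shut.

Things in the scene. Friction and masses are not known exactly. Their poses are not given: they have to be found in the camera images.
- hallbox: Fixed low white MDF box, 215 (x) x 315 (y) mm, under its flap. Origin: centre of underside; x points away from the robot at yaw 0, z up. Compartment floor at z = 10 mm, rim at z = 60. Two bays, x -92.5 to 92.5: wide bay y -29.5 to 142.5 (centre 56.5), narrow bay y -142.5 to -38.5 (centre -90.5), parted by a 9 mm divider with its top at z = 45.
- flap (a joint): Hinge of the white flap, a 215 x 315 x 12 mm panel over the box's whole top (shut: top face z = 72 mm). 0 = shut, grows as its edge near the robot is lifted; stop at 1.75 rad. Axis along the box's y at x = 107.5, z = 60 mm of the box. Stiff hinge: left above about 1.35 rad it stays, lower it sinks shut slowly. Lifting takes 3 to 6 N at the knob.
- flap_knob (a point): Centre of the 30 mm steel ball knob on the flap, 28 mm above its top face, midway along y, 190 mm from the hinge axis along the flap, 25 mm from the flap's front edge. Shut: at (-82.5, 0, 100) mm in the box's frame. Pinched parallel to the hinge, the ball can turn between the fingers.
- bowl: Blue glazed stoneware key bowl, round, 124 mm across the rim, 42 mm high, foot 92 mm across, wall 8 mm thick (inner mouth 108 mm across), inner floor 7 mm up and about 80 mm across; about 0.3 kg. Origin: centre of its underside, z up.
- keys: Aluminium carabiner (flat oval loop of 10 mm bar, 76 mm long along x, 44 mm wide along y with straight parallel sides) with two keys folded over its middle, 15 mm high in all, one rigid piece lying flat; origin at the centre of its underside, z up. Best gripped across its 44 mm width at the middle, where the sides are 10 mm high.
- case: Slim closed glasses case, black plastic, 150 (x) x 36 (y) x 22 (z) mm, flat on top. Origin: centre of its underside, x along its length, z up.
- light: Bike light, red plastic lens on a black flat-backed body, 60 (x) x 36 (y) x 24 (z) mm, lying on its flat back with the lens up. Origin: centre of its underside, x along its length, z up.
- plant: Small succulent in a terracotta pot, 78 mm across, about 110 mm high, loose. Origin: centre of its underside. To be left alone.
- sanitiser: Amber pump bottle, 54 mm across, 167 mm high, loose. Origin: centre of its underside. To be left alone.
- post: Small pile of letters, 112 x 222 mm, 20 mm high, loose. Origin: centre of its underside. To be left alone.
Things that resemble listed ones, but are neither listed nor needed, are in the scene too. Of the things that look like the light, take the one that is farthest to the robot's left at the start.

How it is judged:
By the outcome, as a careful person would: the job done as asked, in the order asked, and still so for the second after the job is handed in, with the robot touching nothing.
It also fails if it takes over 144 s, if anything falls off the work surface, if the arm or the gripper's body presses on something with over 40 N, if the wrist force passes 120 N, or if a joint passes its speed limit or range.

ROBOT

A 6-joint arm with a two-finger parallel gripper is mounted at the origin on the work surface. World frame = base frame: x ahead of the robot, y to its left, z up, the work surface at z = 0. Lengths are in m, angles in rad, forces in N, time in s.
With the tool pointing down it reaches from about 0.325 to 0.9 m from the base axis. Payload 6.1 kg.
Tool frame: the origin (TCP) lies midway between the tips of the shut fingers; the grasp point (between the pads) lies 19 mm behind it; z points along the fingers, y is the line along which they close (so a half turn about z gives the same grasp; the last joint's range is limited). The gripper opens to 85 mm and grips with 20 to 120 N. Pads are 22 mm wide; open, the fingers measure 114 mm over their backs; the gripper's body (76 mm by 85 mm) begins 54 mm behind the grasp point. The pads swing forward as they close: fully open they stand 13 mm farther back than shut.
Start: joints at [-1.339, 0.22, 1.526, -0, 1.395, -0.126], TCP at [0.219, -0.585, 0.231] pointing down, gripper open.
Joint ranges: [-2.98, 2.98], [-0.91, 2.08], [0.09, 2.57], [-1.24, 4.39], [0.2, 2.65], [-2.68, 2.68]. Speed limits (rad/s): [2.57, 2.57, 3.01, 3.14, 3.14, 3.14].

INTERFACE

Orientations are given as [roll, pitch, yaw] about the fixed x, y, z axes, in that order (R = Rz(yaw) Ry(pitch) Rx(roll)).
In Python, from plant import movep, move_l, set_joints, gripper_to, hold, inverse_kinematics, observe, get_image, get_calibration, Unreachable, job_done gives the robot as it stands. Calls block until the motion is done:
- movep(position, orientation): joint-space move of the TCP to a pose.
- move_l(position, feed=0.15, rotation=None, max_force=None): straight line of the TCP; rotation=None keeps the orientation; feed is the mean speed in m/s. With max_force (N) it stops when the force on the tool has changed by that much, and returns True; else False.
- set_joints(angles): joint-space move.
- gripper_to(opening, f_grip=None): finger opening in m; f_grip is the grip in N (None keeps the last); returns when the fingers have stopped.
- hold(seconds).
- inverse_kinematics(position, orientation): joint angles nearest the present ones, or None.
- observe(): the state.
- get_image(name): name is "scene" or "top" or "wrist"; returns (picture, depth): 384x512x3 uint8, red, green, blue; 384x512 float32, m along the optical axis (not along the pixel's ray), 0 where there is no reading.
- get_calibration(name): a dict with "intrinsics" (3x3 intrinsics, pixels), "world_from_camera" (4x4, takes a point from camera to world coordinates). Camera axes: x right, y down, z forward; pixel columns grow to the right and rows downward; lengths in m; the calibration is good to about 2 mm. A picture is of the moment at which its call begins: read the wrist's pose just before it. get_calibration takes no time and is no camera call; for the wrist camera it gives the pose at the moment of the call.
A pose or a line that the arm cannot do raises Unreachable and nothing moves.
- job_done(): hands the job in; it is judged then, once.
The state is a dict: "time_s": time; "q": joint angles; "joint_velocities": joint speeds; "joint_torque": joint torques, N m; "eef_pos": TCP position; "tcp_rot": TCP orientation; "ft_force": force on the tool from outside, world axes, zero at the start; "torque": the same for the moment, N m; "opening": finger opening in m; "grasp_force": force on a finger pad.
Only numpy, scipy, OpenCV 4.12 (cv2) and the standard library are available. Lean on these libraries where they do the work, as an engineer would, in place of code of your own. Each camera call takes 0.05 s, during which the arm holds its last target. There are 200 camera calls.

## Working session

There is one attempt and no reset: what is moved stays moved. The work goes in short steps, each a Python script; the robot and the scene stay as the last script left them, time stands still between calls to the robot, and variables do not carry over. Pictures are saved under pics/ and viewed, at most 14 in all, crops included, and the job is handed in when it is done.

```bash
ls; mkdir -p pics
cat > h.py <<'E'
import numpy as np, cv2
from plant import *
def shot(name,fn=None):
    cal=get_calibration(name); im,d=get_image(name)
    if fn: cv2.imwrite('pics/'+fn,im[:,:,::-1]); np.savez('pics/'+fn+'.npz',im=im,d=d,K=cal['intrinsics'],T=cal['world_from_camera'])
    return im,d,np.array(cal['intrinsics']),np.array(cal['world_from_camera'])
def cloud(d,K,T):
    v,u=np.mgrid[:d.shape[0],:d.shape[1]]
    P=np.stack([(u-K[0,2])/K[0,0]*d,(v-K[1,2])/K[1,1]*d,d],-1)@T[:3,:3].T+T[:3,3]
    P[d==0]=np.nan
    return P
def st():
    o=observe(); print('t',round(o['time_s'],2),'p',np.round(o['eef_pos'],4),'r',np.round(o['tcp_rot'],3),'F',np.round(o['ft_force'],1),'open',round(o['opening'],4),'g',np.round(o['grasp_force'],1),'q',np.round(o['q'],2))
E
python3 - <<'E'
from h import *
st()
for n in('top','scene'):
    im,d,K,T=shot(n,n+'1.png'); print(n,K,np.round(T,3))
E
```

```text
pics
t 0.0 p [ 0.2188 -0.5849  0.2302] r [-3.14  -0.     0.358] F [ 0.1 -1.  -0.3] open 0.0856 g 0.0 q [-1.34  0.22  1.53  0.    1.39 -0.13]
top [[455.00043263   0.         256.43972634]
 [  0.         455.00043263 182.12699754]
 [  0.           0.           1.        ]] [[-0.081 -0.973  0.217  0.33 ]
 [-0.997  0.08  -0.016  0.016]
 [-0.002 -0.217 -0.976  1.216]
 [ 0.     0.     0.     1.   ]]
scene [[414.88227488   0.         257.68207909]
 [  0.         414.88227488 188.56559283]
 [  0.           0.           1.        ]] [[-0.475  0.589 -0.654  1.195]
 [ 0.88   0.318 -0.353  0.363]
 [-0.    -0.743 -0.669  0.742]
 [ 0.     0.     0.     1.   ]]
```

View pics/top1.png

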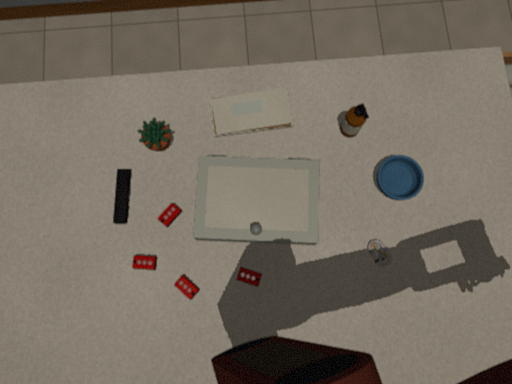

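View pics/scene1.png

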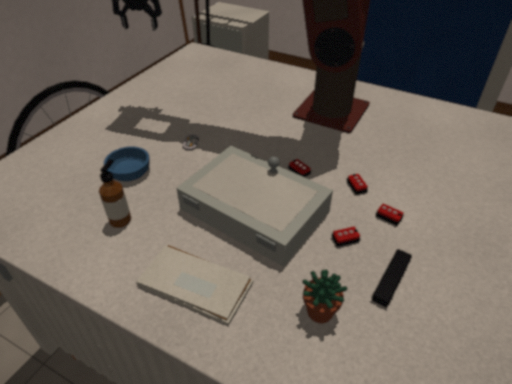

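The top view (image up = +x, left = +y) shows:
- plant (155,133), case (122,196), post (250,112), bottle (352,120), bowl (400,177), keys (377,250) and box with its knob at (256,228)
- red lights at (170,214), (145,262), (186,287) and (249,276), of which (145,262) is leftmost

Next I'll measure them.

```bash
cat > m.py <<'E'
from h import *
z=np.load('pics/top1.png.npz'); im,d,K,T=z['im'],z['d'],z['K'],z['T']
P=cloud(d,K,T)
print('table z',np.nanmedian(P[300:340,60:160,2]), P[90:160,60:120,2].mean())
hsv=cv2.cvtColor(im,cv2.COLOR_RGB2HSV)
def comp(name,mask,box,zmin=None):
    r0,r1,c0,c1=box; m=np.zeros(mask.shape,bool); m[r0:r1,c0:c1]=mask[r0:r1,c0:c1]
    m&=~np.isnan(P[...,0]); q=P[m]
    (c,s,a)=cv2.minAreaRect((q[:,:2]*1000).astype(np.float32))
    print(name,len(q),'rect c',np.round(c,1),'size',np.round(s,1),'ang',round(a,1),'mean',np.round(q[:,:2].mean(0)*1000,1),'z med/max',np.round(np.nanmedian(q[:,2])*1000,1),np.round(q[:,2].max()*1000,1))
    return q
Z=P[...,2]
comp('bowl',(hsv[...,0]>95)&(hsv[...,0]<125)&(hsv[...,1]>110),(145,210,365,435))
comp('bowl rim',(Z>0.034),(145,210,365,435))
comp('case',Z>0.012,(160,232,105,140))
comp('case dark',hsv[...,2]<60,(160,232,105,140))
for n,b in dict(L1=(198,232,152,188),L2=(248,278,128,162),L3=(270,305,170,205),L4=(262,292,232,268)).items():
    comp(n,(hsv[...,1]>150)&((hsv[...,0]<10)|(hsv[...,0]>170)),b); comp(n+'z',Z>0.012,b)
comp('keys',Z>0.005,(230,272,360,395))
comp('box',(Z>0.06)&(Z<0.085),(145,250,185,330))
comp('knob',(Z>0.09),(210,240,240,272))
comp('plant',Z>0.02,(110,155,130,180)); comp('bottle',Z>0.02,(95,145,330,375)); comp('post',Z>0.012,(80,142,200,300))
E
python3 m.py
```

```text
table z 0.00016126590615206382 nan
bowl 1527 rect c [ 573.6 -381.2] size [115.6 118.8] ang 39.6 mean [ 578.4 -389.9] z med/max 10.9 49.8
bowl rim 479 rect c [ 574. -384.] size [122.1 121.1] ang 77.3 mean [ 574.7 -387.2] z med/max 41.8 49.8
case 764 rect c [589.2 359.9] size [ 38.  148.6] ang 84.5 mean [586.7 358.8] z med/max 21.8 31.8
case dark 731 rect c [589.8 359. ] size [ 35.9 146.1] ang 84.8 mean [588.3 357.5] z med/max 21.9 31.8
L1 224 rect c [527.6 232.9] size [33.4 55.4] ang 42.8 mean [526.7 233.1] z med/max 24.4 31.7
L1z 305 rect c [527.6 234.4] size [36.5 59.3] ang 44.6 mean [526.4 233.4] z med/max 24.4 32.9
L2 244 rect c [408.8 303.5] size [55.6 34.1] ang 81.4 mean [408.4 302.7] z med/max 23.9 30.8
L2z 319 rect c [407.3 304.1] size [59.8 35.7] ang 81.7 mean [406.9 303.1] z med/max 24.0 31.5
L3 246 rect c [337.  197.5] size [57.4 31.9] ang 44.5 mean [336.8 196.2] z med/max 24.0 30.8
L3z 330 rect c [335.7 197.6] size [59.3 35.1] ang 44.2 mean [335.7 196.9] z med/max 24.0 30.8
L4 217 rect c [350.1  35.9] size [56.2 32. ] ang 67.3 mean [349.6  35.2] z med/max 24.4 31.2
L4z 316 rect c [349.3  36. ] size [59.  35.3] ang 67.3 mean [348.9  35.7] z med/max 24.4 31.4
keys 408 rect c [ 388.8 -307.3] size [ 87.2 108.2] ang 82.7 mean [ 383.  -308.3] z med/max 10.9 24.4
box 10123 rect c [545.2  -1.5] size [315.4 221.6] ang 83.0 mean [540.8  -1.1] z med/max 72.8 81.2
knob 116 rect c [460.2   8.2] size [27.5 27.9] ang 39.0 mean [459.5   9. ] z med/max 111.4 117.8
plant 766 rect c [734.8 254.4] size [81.5 82.8] ang 85.6 mean [729.1 251.5] z med/max 83.6 117.9
bottle 593 rect c [ 725.1 -270.3] size [56.9 42.6] ang 35.6 mean [ 719.5 -266.5] z med/max 108.9 172.1
post 2954 rect c [799.6  -4.7] size [115.  221.7] ang 3.5 mean [797.5  -5.2] z med/max 19.8 27.5
```

```bash
cat >> h.py <<'E'
C=np.array([0.542,-0.001]); YB=np.radians(-7.0)
def bx(x,y,z=0):  # box mm -> world
    c,s=np.cos(YB),np.sin(YB); x,y,z=x/1e3,y/1e3,z/1e3
    return np.array([C[0]+c*x-s*y, C[1]+s*x+c*y, z])
def knob(th):
    return bx(107.5-190*np.cos(th)+40*np.sin(th),0,60+190*np.sin(th)+40*np.cos(th))
DN=lambda yaw:[np.pi,0,yaw]
G=np.array([0,0,0.019])
E
python3 - <<'E'
from h import *
k=knob(0)-G; print(k)
movep(k+[0,0,0.09],DN(YB)); st()
gripper_to(0.06)
print(move_l(k,feed=0.12,max_force=15)); st()
gripper_to(0.0,f_grip=45); st()
for th in np.linspace(0,0.3,4)[1:]:
    move_l(knob(th)-G,feed=0.12); st()
E
```

```text
[0.46011494 0.00905422 0.081     ]
t 2.4 p [0.4604 0.0085 0.1712] r [ 3.141 -0.    -0.123] F [-0.  -0.2 -0.7] open 0.0855 g 0.0 q [-0.15 -0.13  2.   -0.    1.27  1.54]
False
t 3.67 p [0.4607 0.009  0.0816] r [ 3.142e+00 -1.000e-03 -1.220e-01] F [-0.1  0.9  0.3] open 0.06 g 0.0 q [-0.15 -0.01  2.07 -0.    1.07  1.54]
t 4.08 p [0.4609 0.0097 0.0821] r [-3.14e+00 -2.00e-03 -1.22e-01] F [-1.6  3.6  5.9] open 0.0278 g 44.0 q [-0.15 -0.01  2.07  0.    1.07  1.54]
t 4.38 p [0.4656 0.0091 0.0999] r [-3.14e+00 -2.00e-03 -1.23e-01] F [ 4.2  4.2 -3.8] open 0.0276 g 45.2 q [-0.15 -0.02  2.05  0.    1.11  1.54]
t 4.69 p [0.4708 0.0084 0.1172] r [-3.14e+00  2.00e-03 -1.22e-01] F [-0.   5.2 -3.6] open 0.0276 g 45.1 q [-0.15 -0.03  2.02  0.    1.15  1.54]
t 5.0 p [0.4788 0.0074 0.1347] r [-3.141  0.004 -0.122] F [-3.   5.4 -0.4] open 0.0276 g 45.2 q [-0.15 -0.04  1.99  0.    1.19  1.54]
```

Run:
```python
from h import *
for i,th in enumerate(np.linspace(0.3,1.58,12)[1:]):
    move_l(knob(th)-G,feed=0.13)
    if i%3==1 or i==10: st()
shot('scene','scene2.png')
```

```text
t 5.65 p [0.5067 0.004  0.1719] r [-3.14   0.    -0.122] F [ 0.   4.6 -2.8] open 0.0277 g 45.4 q [-0.15 -0.01  1.89  0.    1.26  1.54]
t 6.62 p [ 0.5598 -0.0025  0.2119] r [-3.14e+00  1.00e-03 -1.22e-01] F [ 2.8  5.  -6.4] open 0.0273 g 45.8 q [-0.15  0.08  1.72  0.    1.34  1.55]
t 7.6 p [ 0.6236 -0.0117  0.2338] r [ 3.14e+00 -1.00e-03 -1.22e-01] F [-0.6  0.4 -0.1] open -0.0002 g 0.0 q [-0.14  0.22  1.53 -0.    1.4   1.55]
t 8.57 p [ 0.6893 -0.0191  0.2302] r [ 3.142e+00  1.000e-03 -1.220e-01] F [ 0.2 -0.3 -0.2] open 0.0 g 0.0 q [-0.14  0.38  1.34 -0.    1.43  1.55]
```

View pics/scene2.png

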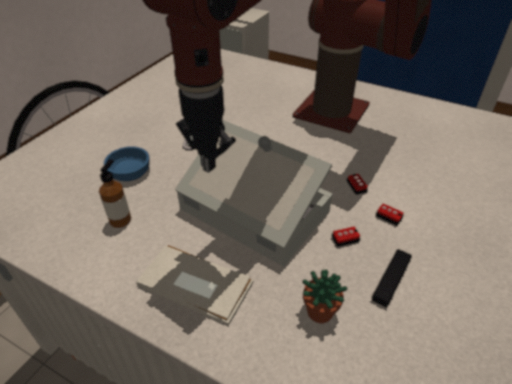

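The scene shows the knob slipped from the fingers: the flap is sinking, with the knob at pixel (265,143) and the gripper shut above the flap. I'll raise the gripper clear and re-measure the knob.

Run:
```python
from h import *
move_l([0.66,-0.015,0.34],feed=0.2)
movep([0.40,0.016,0.30],DN(YB)); gripper_to(0.06)
hold(1.0)
for n in('wrist','scene'):
    im,d,K,T=shot(n,n+'3.png'); P=cloud(d,K,T)
    Z=P[...,2]; ins=(abs(P[...,0]-0.46)<.05)&(abs(P[...,1]-.009)<.05)
    m=ins&(Z>0.09)&(Z<.13); q=P[m]; print(n,len(q))
    if len(q): print('knob mean',q.mean(0),'min',q.min(0),'max',q.max(0))
    m=(abs(P[...,0]-.5)<.06)&(abs(P[...,1])<.13)&(Z<.085)&(Z>.05);q=P[m]; 
    if len(q)>50:
        A=np.c_[q[:,:2],np.ones(len(q))]; print('flap plane',np.linalg.lstsq(A,q[:,2],rcond=None)[0],np.median(q[:,2]))
st()
```

```text
wrist 575
knob mean [0.46215695 0.01036416 0.11087778] min [ 0.4467317  -0.00385372  0.10075611] max [0.47609261 0.02482897 0.116538  ]
flap plane [0.00412307 0.00075824 0.07102885] 0.07311700816916877
scene 109
knob mean [0.4678489  0.0135627  0.10494276] min [ 0.45347187 -0.00209504  0.09022547] max [0.47830288 0.02504839 0.11458287]
flap plane [ 0.00317931 -0.00037984  0.06953121] 0.07108994560366227
t 12.07 p [0.4   0.016 0.3  ] r [ 3.142  0.    -0.122] F [-0.3 -0.4  0. ] open 0.0597 g 0.0 q [-0.16 -0.38  1.97 -0.    1.56  1.54]
```

View pics/wrist3.png

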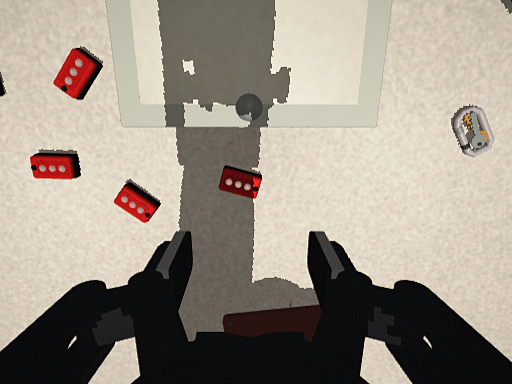

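The wrist view shows the knob at (249,107), the flap front corners at (122,127) and (377,125), and the keys at (472,130) with their long axis tilted. I'll refine the box and keys from this picture.

Run:
```python
from h import *
z=np.load('pics/wrist3.png.npz'); im,d,K,T=z['im'],z['d'],z['K'],z['T']; P=cloud(d,K,T); Z=P[...,2]
F=[]
for c in range(125,375,4):
    col=np.where((Z[60:140,c]>0.06)&(Z[60:140,c]<.09))[0]
    if len(col): F.append(P[60+col.max(),c,:2])
F=np.array(F); a=np.polyfit(F[:,1],F[:,0],1); r=F[:,0]-np.polyval(a,F[:,1]); k=abs(r)<.004; a=np.polyfit(F[k,1],F[k,0],1)
print('front edge yaw',np.degrees(np.arctan(-a[0])),'x at y=.01',np.polyval(a,.01))
# side edges
for r in range(60,115,12):
    row=np.where((Z[r,60:440]>0.06)&(Z[r,60:440]<.09))[0]; print(r,P[r,60+row.min()],P[r,60+row.max()])
hsv=cv2.cvtColor(im,cv2.COLOR_RGB2HSV)
S=np.zeros(Z.shape,bool); S[95:165,440:505]=True
m=S&(Z>0.004)&(Z<.03); m=cv2.morphologyEx(m.astype(np.uint8),cv2.MORPH_OPEN,np.ones((3,3)))>0; q=P[m]
print(len(q),cv2.minAreaRect((q[:,:2]*1000).astype(np.float32)),q.mean(0))
w=im[85:175,430:512]; cv2.imwrite('pics/keys.png',cv2.resize(w[:,:,::-1],None,fx=5,fy=5))
```

```text
front edge yaw -6.987369908465174 x at y=.01 0.4363155015440566
60 [0.53166039 0.15929708 0.07257371] [ 0.4935736  -0.15056687  0.07278581]
72 [0.51860722 0.15984732 0.07373573] [ 0.48079851 -0.14803101  0.07370827]
84 [0.50567432 0.16264597 0.07235765] [ 0.46759237 -0.14753445  0.07243279]
96 [0.4921731  0.16409219 0.0715254 ] [ 0.45414492 -0.14574971  0.07132859]
108 [0.47844016 0.16664948 0.07098219] [ 0.44032741 -0.14440852  0.07192821]
1315 ((384.2032775878906, -307.1573791503906), (75.68438720703125, 44.39804458618164), 26.461124420166016) [ 0.38516254 -0.30553629  0.01083236]
```

View pics/keys.png

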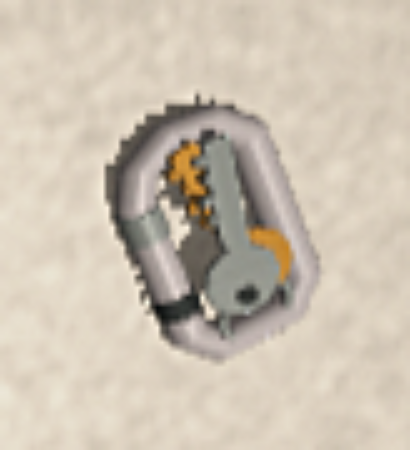

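Keys: centre (384,-307) mm, yaw 26.5°, 75.7 x 44.4 mm, which matches the given size. Box centre refined to (543.5, 0.4) mm. I'll lift again with a firmer grip.

```bash
sed -i 's/^C=.*; YB/C=np.array([0.5435,0.0004]); YB/' h.py
python3 - <<'E'
from h import *
G=np.array([0,0,0.021])
k=knob(0)-G
movep(k+[0,0,0.07],DN(YB))
print(move_l(k,feed=0.12,max_force=15))
gripper_to(0.0,f_grip=110); st()
for i,th in enumerate(np.linspace(0,1.6,15)[1:]):
    move_l(knob(th)-G,feed=0.1)
    if i%2: st()
    if observe()['opening']<0.02: st();break
E
```

```text
False
t 13.93 p [0.4624 0.0095 0.0806] r [ 3.14e+00 -2.00e-03 -1.22e-01] F [-3.9 -2.4  7.7] open 0.026 g 107.5 q [-0.15 -0.    2.07 -0.    1.07  1.54]
t 14.68 p [0.4743 0.0081 0.1201] r [ 3.14e+00  3.00e-03 -1.21e-01] F [-0.2 -5.9 -4. ] open 0.0258 g 108.4 q [-0.15 -0.03  2.01 -0.    1.16  1.54]
t 15.43 p [0.501  0.0058 0.1596] r [-3.141 -0.005 -0.123] F [-0.5  0.1 -0.1] open -0.0001 g 0.0 q [-0.15 -0.02  1.92  0.    1.23  1.55]
t 15.43 p [0.501  0.0058 0.1596] r [-3.141 -0.005 -0.123] F [-0.5  0.1 -0.1] open -0.0001 g 0.0 q [-0.15 -0.02  1.92  0.    1.23  1.55]
```

Run:
```python
from h import *
z=np.load('pics/scene2.png.npz'); P=cloud(z['d'],z['K'],z['T'])
q=P[130:156,252:280].reshape(-1,3); q=q[(q[:,2]>.0)&(q[:,2]==q[:,2])]; print('knob at slip',np.median(P[140:147,262:269].reshape(-1,3),0), [ (t,knob(t).round(3)) for t in (.2,.3,.4,.5,.6)])
move_l([.44,.013,.19]); gripper_to(0.06)
hold(1.5)
k=knob(0)-[0,0,.021]
movep(k+[0,0,.06],DN(YB)); move_l(k,feed=0.12,max_force=15)
st(); gripper_to(0.0,f_grip=40); st()
a,d,K,T=shot('wrist')
move_l(knob(.15)-[0,0,.021],feed=.08);move_l(knob(.3)-[0,0,.021],feed=.08);st()
b=shot('wrist')[0]
cv2.imwrite('pics/w4.png',np.hstack([a[150:,120:400],b[150:,120:400]])[:,:,::-1])
print(K,np.round(np.linalg.inv(T)@np.r_[observe()['eef_pos'],1],3))
```

```text
knob at slip [0.51203138 0.01295779 0.19062368] [(0.2, array([0.473, 0.009, 0.137])), (0.3, array([0.482, 0.008, 0.154])), (0.4, array([0.492, 0.007, 0.171])), (0.5, array([0.504, 0.005, 0.186])), (0.6, array([0.517, 0.004, 0.2  ]))]
t 19.1 p [0.4624 0.0104 0.0801] r [ 3.142e+00 -2.000e-03 -1.220e-01] F [ 0.3 -0.3 -0.1] open 0.0601 g 0.0 q [-0.15 -0.    2.07 -0.    1.07  1.54]
t 19.49 p [0.4624 0.0096 0.0804] r [ 3.14e+00 -2.00e-03 -1.22e-01] F [-1.6 -2.8  4.7] open 0.0278 g 38.9 q [-0.15 -0.    2.07 -0.    1.07  1.54]
t 20.57 p [0.4812 0.0073 0.1332] r [ 3.14e+00  1.00e-03 -1.22e-01] F [-1.  -5.9 -2.7] open 0.0279 g 39.8 q [-0.15 -0.03  1.99 -0.    1.18  1.55]
[[297.71761779   0.         249.59343983]
 [  0.         297.71761779 185.15287317]
 [  0.           0.           1.        ]] [0.001 0.03  0.104 1.   ]
```

View pics/w4.png

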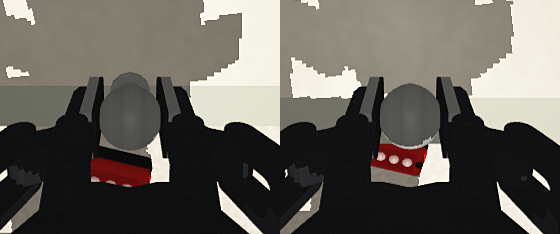

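Run:
```python
from h import *
from scipy.optimize import least_squares
st(); o=observe()
im,d,K,T=shot('wrist','w5.png'); print(np.round(T,3))
P=cloud(d,K,T)
for n in ('wrist','scene'):
    if n=='scene':
        im,d,K,T=shot('scene','s5.png'); P=cloud(d,K,T)
        Q=P
    q=P.reshape(-1,3); c0=np.array(o['eef_pos'])+[0,0,.019]
    q=q[np.linalg.norm(q-c0,axis=1)<.028]
    col=im.reshape(-1,3)
    f=least_squares(lambda c:np.linalg.norm(q-c,axis=1)-.015,c0,loss='soft_l1',f_scale=.001)
    print(n,len(q),f.x,'rel grasp',f.x-c0, 'res',np.median(abs(f.fun)))
print(knob(.3),knob(.28))
```

```text
t 20.62 p [0.4811 0.0073 0.1331] r [ 3.14e+00  1.00e-03 -1.22e-01] F [-0.7 -6.5 -3.5] open 0.0278 g 39.8 q [-0.15 -0.03  1.99 -0.    1.18  1.55]
[[-0.122 -0.947 -0.299  0.559]
 [-0.993  0.116  0.036 -0.002]
 [ 0.     0.301 -0.954  0.276]
 [ 0.     0.     0.     1.   ]]
wrist 5663 [0.4815003  0.00757055 0.15236028] rel grasp [0.00035371 0.00028159 0.00030408] res 0.0013354183155352955
scene 254 [0.48291015 0.00571341 0.15053748] rel grasp [ 0.00176355 -0.00157554 -0.00151871] res 0.005200017323099048
[0.48177045 0.00797944 0.1543623 ] [0.47993108 0.00820528 0.15094979]
```

Run:
```python
from h import *
from scipy.optimize import least_squares
for i,th in enumerate(np.arange(.36,1.6,.08)):
    move_l(knob(th)-[0,0,.021],feed=0.06)
    o=observe()
    if o['opening']<.02: print('lost',th);break
    if i%2==0:
        im,d,K,T=shot('wrist'); q=cloud(d,K,T).reshape(-1,3); c0=np.array(o['eef_pos'])+[0,0,.019]
        q=q[np.linalg.norm(q-c0,axis=1)<.03]
        f=least_squares(lambda c:np.linalg.norm(q-c,axis=1)-.015,c0,loss='soft_l1',f_scale=.001)
        print(round(th,2),'ball rel',np.round((f.x-c0)*1e3,1),'F',np.round(o['ft_force'],1),round(o['opening'],4))
    if i==5: break
st()
```

```text
0.36 ball rel [0.5 0.4 0.2] F [-2.2 -5.5 -2.2] 0.0278
0.52 ball rel [-0.3  0.5 -0.3] F [-1.4 -5.  -1.6] 0.028
0.68 ball rel [-1.1  0.6 -0.4] F [-0.5 -5.1 -3.3] 0.0278
t 23.26 p [ 0.5404 -0.      0.1983] r [ 3.14e+00  1.00e-03 -1.22e-01] F [-0.8 -6.  -3.8] open 0.0278 g 39.9 q [-0.15  0.05  1.78 -0.    1.31  1.55]
```

Run:
```python
from h import *
from scipy.optimize import least_squares
for i,th in enumerate(np.arange(.84,1.6,.08)):
    move_l(knob(th)-[0,0,.021],feed=0.05)
    o=observe()
    if o['opening']<.02: print('lost',th);break
    im,d,K,T=shot('wrist'); q=cloud(d,K,T).reshape(-1,3); c0=np.array(o['eef_pos'])+[0,0,.019]
    q=q[np.linalg.norm(q-c0,axis=1)<.03]
    f=least_squares(lambda c:np.linalg.norm(q-c,axis=1)-.015,c0,loss='soft_l1',f_scale=.001)
    print(round(th,2),'ball rel',np.round((f.x-c0)*1e3,1),'F',np.round(o['ft_force'],1),round(o['opening'],4))
st()
```

```text
0.84 ball rel [-0.7  0.5  0.1] F [-0.3 -5.8 -4.2] 0.0275
0.92 ball rel [ 9.2 -0.7 11.2] F [-0.6 -6.  -4.7] 0.0274
1.0 ball rel [ 8.7 -0.6 11. ] F [-1.1 -4.3 -3.5] 0.0275
1.08 ball rel [ 7.3 -0.3 10.7] F [-0.  -4.7 -7.1] 0.0264
lost 1.1599999999999997
t 25.75 p [ 0.6114 -0.0073  0.2295] r [-3.141 -0.    -0.122] F [0.7 0.  0.3] open 0.0003 g 0.0 q [-0.14  0.19  1.57  0.    1.39  1.55]
```

The knob only slips above about 1.1 rad. The flap sinks at roughly 0.25 rad/s, so I'll go round in front right away and push its lower edge up along the arc.

```bash
cat >> h.py <<'E'
def edge(th,gap=13,below=32,y=0):
    return bx(107.5-215*np.cos(th)-gap,y,60+215*np.sin(th)-below)
def see_flap(fn=None):
    im,d,K,T=shot('scene',fn); P=cloud(d,K,T).reshape(-1,3); P=P[~np.isnan(P[:,0])]
    c,s=np.cos(YB),np.sin(YB); D=P[:,:2]-C; X=c*D[:,0]+s*D[:,1]; Y=-s*D[:,0]+c*D[:,1]
    m=(abs(Y)>60)&(abs(Y)<150)&(P[:,2]>.02)
    return X*1e3 if 0 else None
E
python3 - <<'E'
from h import *
move_l([.585,-.004,.30],feed=.4)
move_l([.42,.015,.24],feed=.5)
p=edge(.5,gap=45); move_l(p,feed=.4,max_force=15); st()
for th in np.linspace(.55,1.6,11):
    r=move_l(edge(th),feed=.15,max_force=25)
    if r: print('stop',th); st(); break
st()
shot('scene','scene6.png')
E
```

```text
t 27.09 p [0.4185 0.0157 0.131 ] r [-3.141e+00  3.000e-03 -1.220e-01] F [-0.4 -0.1  1.2] open 0.0004 g 0.0 q [-0.15 -0.19  2.14  0.    1.2   1.54]
t 30.5 p [ 0.6427 -0.0117  0.2424] r [-3.142e+00  1.000e-03 -1.220e-01] F [-0.2 -0.8  0.9] open 0.0001 g 0.0 q [-0.14  0.26  1.46 -0.    1.42  1.55]
```

View pics/scene6.png

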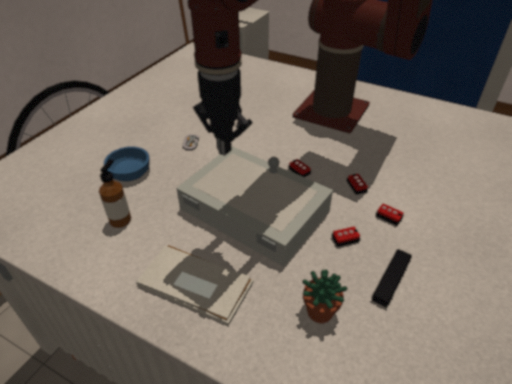

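The scene shows the flap shut again: it sank faster than I could get round. I'll pinch-lift slowly to 1.0 rad, release, hop quickly over the edge and push from below.

```bash
sed -i 's/^C=.*; YB/C=np.array([0.5435,-0.0003]); YB/' h.py
cat > lift.py <<'E'
from h import *
G=np.array([0,0,0.020])
move_l([.60,-.008,.30],feed=.3)
movep([.44,.012,.19],DN(YB)); gripper_to(0.055)
k=knob(0)-G
movep(k+[0,0,.05],DN(YB)); move_l(k,feed=0.12,max_force=15)
gripper_to(0.0,f_grip=45); st()
for th in np.arange(.12,1.0,.09):
    move_l(knob(th)-G,feed=0.07)
    if observe()['opening']<.02: print('lost',th); st(); raise SystemExit
st()
t0=observe()['time_s']
gripper_to(0.042)
p=bx(-5,0,275); move_l(p,feed=.6)
move_l(bx(-75,0,255),feed=.6)
move_l(bx(-110,0,160),feed=.6,max_force=20); print('swap',observe()['time_s']-t0)
im,d,K,T=shot('scene','swap.png')
hit=False
for th in np.linspace(.55,1.58,10):
    r=move_l(edge(th,below=30),feed=.2,max_force=30)
    o=observe(); print(round(th,2),np.round(o['ft_force'],1),r)
    if r: break
shot('scene','scene7.png'); st()
E
python3 lift.py
```

```text
t 33.61 p [0.4626 0.0095 0.0816] r [ 3.141e+00 -2.000e-03 -1.220e-01] F [-1.2 -0.1  6.2] open 0.0277 g 43.8 q [-0.15 -0.    2.07 -0.    1.07  1.54]
t 37.69 p [ 0.5698 -0.0036  0.2157] r [-3.142 -0.    -0.123] F [ 2.7 -4.  -9.4] open 0.0271 g 45.6 q [-0.14  0.1   1.69  0.    1.35  1.55]
swap 1.2416000000000054
0.55 [-0.1 -0.6  0.4] False
0.66 [-0.5  0.6 -0.1] False
0.78 [-0.4  0.8 -0.2] False
0.89 [-0.7  0.3  0.5] False
1.01 [ 0.1  0.  -0.9] False
1.12 [-0.3  0.3 -0.5] False
1.24 [-0.8  0.3  0.3] False
1.35 [-0.7 -0.3 -0.5] False
1.47 [-0.4  1.1  0.1] False
1.58 [ 0.1 -0.3  1. ] False
t 41.8 p [ 0.638  -0.0118  0.2443] r [-3.142e+00  2.000e-03 -1.220e-01] F [-0.8 -0.1 -0.6] open 0.0417 g 0.0 q [-0.14  0.24  1.47  0.    1.43  1.55]
```

```bash
python3 -c "
import cv2,numpy as np
a=cv2.imread('pics/swap.png');b=cv2.imread('pics/scene7.png');cv2.imwrite('pics/c7.png',np.hstack([a[80:300,130:400],b[80:300,130:400]]))"
```

```text
(no output)
```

View pics/c7.png

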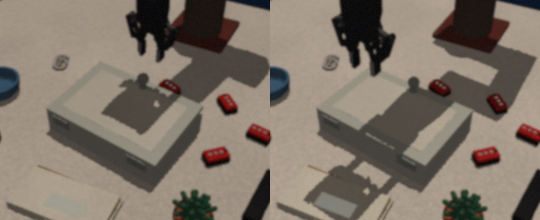

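The force at 0.93 rad points exactly at the hinge: my arc is slightly too large in radius and the pull drags the ball out. I'll add force compliance in the radial and y directions.

```bash
cat > lift.py <<'E'
from h import *
G=np.array([0,0,0.020])
move_l([.60,-.008,.30],feed=.3)
movep([.44,.012,.19],DN(YB)); gripper_to(0.055)
k=knob(0)-G
movep(k+[0,0,.05],DN(YB)); move_l(k,feed=0.12,max_force=15)
gripper_to(0.0,f_grip=45); st()
H=bx(107.5,0,60); corr=0.; cy=0.
ax=np.array([-np.sin(YB),np.cos(YB),0])
for i,th in enumerate(np.arange(.06,1.56,.06)):
    r=knob(th)-H; rh=r/np.linalg.norm(r)
    move_l(knob(th)-G+corr*rh+cy*ax,feed=0.07)
    o=observe(); F=np.array(o['ft_force'])
    fr=F@rh; fy=F@ax; ft=F@np.cross(ax,rh)
    corr+=np.clip(.00018*fr,-.001,.001); cy+=np.clip(.00012*fy,-.0006,.0006)
    if i%2 or o['opening']<.02: print(round(th,2),'fr %.1f ft %.1f fy %.1f corr %.1f cy %.1f'%(fr,ft,fy,corr*1e3,cy*1e3),round(o['opening'],4))
    if o['opening']<.02: break
st(); shot('scene','scene8.png')
E
python3 lift.py
```

```text
t 44.56 p [0.4626 0.0095 0.0815] r [ 3.141e+00 -2.000e-03 -1.220e-01] F [-2.   0.4  6.8] open 0.0278 g 43.8 q [-0.15 -0.    2.07 -0.    1.07  1.54]
0.12 fr -2.7 ft -2.2 fy -1.3 corr -1.1 cy -0.3 0.0277
0.24 fr 4.4 ft -2.3 fy 0.9 corr 0.3 cy -0.2 0.0277
0.36 fr 0.9 ft -2.9 fy -0.0 corr 0.5 cy -0.1 0.0275
0.48 fr 0.1 ft -2.5 fy 0.3 corr 0.6 cy -0.1 0.0276
0.6 fr -2.4 ft -2.9 fy 0.4 corr 0.1 cy -0.1 0.0278
0.72 fr -3.0 ft -0.4 fy -0.0 corr -0.9 cy -0.1 0.0278
0.84 fr 1.4 ft -1.9 fy -0.4 corr -1.7 cy -0.2 0.0272
0.96 fr -7.6 ft -0.2 fy 0.2 corr -3.3 cy -0.2 0.0262
1.08 fr -0.0 ft 0.4 fy -0.3 corr -4.2 cy -0.3 0.0001
t 50.26 p [ 0.5982 -0.0072  0.2236] r [-3.142e+00 -2.000e-03 -1.220e-01] F [ 0.3 -0.4  0.1] open 0.0001 g 0.0 q [-0.14  0.16  1.61  0.    1.37  1.55]
```

View pics/scene8.png

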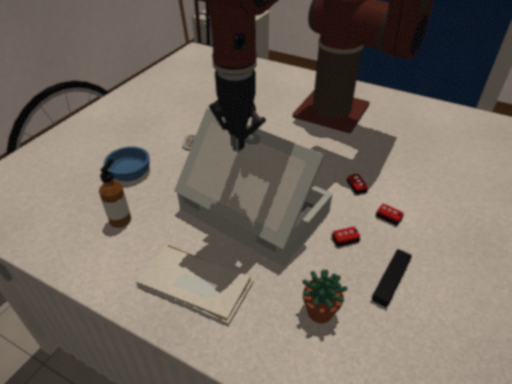

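The ball is being squeezed out past the fingertips. The pads stand farther back at this opening, so I should grip about 6 mm deeper.

```bash
sed -i 's/^G=.*/G=np.array([0,0,0.027])/; s/gripper_to(0.055)/gripper_to(0.040)/; s/np.arange(.06,1.56,.06)/np.arange(.08,1.57,.08)/; s/.00018\*fr/.00012*fr/; s/move_l(k,feed=0.12,max_force=15)/print(move_l(k,feed=0.12,max_force=15))/' lift.py
python3 - <<'E'
s=open('lift.py').read()
s=s.replace("st(); shot(","st()\nif observe()['opening']>.02:\n    gripper_to(.045); move_l(np.array(observe()['eef_pos'])+[0,0,.06],feed=.2); hold(.3)\nshot(")
open('lift.py','w').write(s)
E
sed -i 's/scene8/scene9/' lift.py; python3 lift.py
```

```text
False
t 53.2 p [0.4629 0.0095 0.0748] r [ 3.141e+00 -3.000e-03 -1.220e-01] F [-1.6 -0.5  6. ] open 0.0278 g 43.8 q [-0.15  0.01  2.07 -0.    1.06  1.54]
0.16 fr -0.7 ft -3.6 fy -0.5 corr -0.8 cy -0.2 0.0277
0.32 fr 4.7 ft -2.9 fy -0.4 corr 0.3 cy -0.4 0.0274
0.48 fr 0.5 ft -1.8 fy 1.4 corr 0.8 cy -0.1 0.0276
0.64 fr -1.2 ft -1.6 fy 0.8 corr 0.7 cy 0.1 0.0276
0.8 fr -1.1 ft -1.4 fy -0.8 corr 0.4 cy -0.2 0.0278
0.96 fr 1.8 ft -1.5 fy 0.3 corr 0.5 cy -0.3 0.0272
1.12 fr -1.5 ft -0.9 fy 0.6 corr 0.1 cy -0.1 0.0274
1.28 fr 1.3 ft 0.5 fy -0.5 corr 0.1 cy -0.3 0.0004
t 59.2 p [ 0.6347 -0.0117  0.2268] r [ 3.141e+00 -1.000e-03 -1.220e-01] F [ 0.3 -0.5  1.4] open 0.0004 g 0.0 q [-0.14  0.25  1.51 -0.    1.39  1.55]
```

```bash
python3 -c "
import cv2;cv2.imwrite('pics/c9.png',cv2.imread('pics/scene9.png')[40:300,100:400])"
```

```text
(no output)
```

View pics/c9.png

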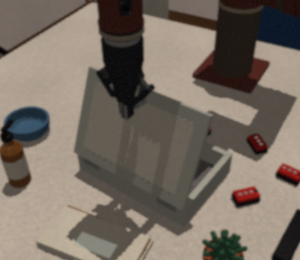

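The flap is at about 1.05 rad now and the fingers are free, so I'll hop over the edge fast and push from below.

Run:
```python
from h import *
t0=observe()['time_s']
move_l(bx(25,0,280),feed=.6)
move_l(bx(-70,0,250),feed=.7)
move_l(bx(-115,0,150),feed=.7,max_force=20); print('swap',observe()['time_s']-t0)
shot('scene','swap2.png')
for th in np.linspace(.5,1.58,9):
    r=move_l(edge(th,below=30),feed=.25,max_force=30)
    o=observe(); print(round(th,2),np.round(o['ft_force'],1),r)
    if r or (th>.8 and np.linalg.norm(o['ft_force'])<1.5): break
st(); shot('scene','scene10.png')
a=cv2.imread('pics/swap2.png');b=cv2.imread('pics/scene10.png');cv2.imwrite('pics/c10.png',np.hstack([a[60:300,130:400],b[60:300,130:400]]))
```

```text
swap 1.0833000000000013
0.5 [-5.7  0.6 -1.9] True
t 60.59 p [0.4458 0.0119 0.1319] r [-3.141  0.019 -0.122] F [-5.7  0.6 -1.9] open 0.0002 g 2.8 q [-0.15 -0.1   2.06 -0.    1.2   1.54]
```

View pics/c10.png

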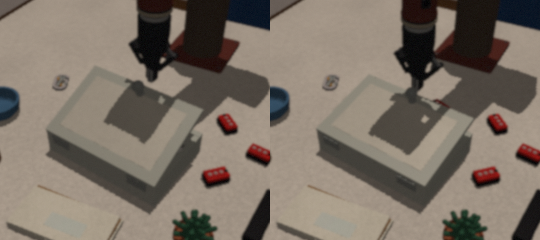

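The flap sinks at about 0.7 rad/s, so swapping can't work. I'll pinch as deep as possible, bias the pads towards the ball, and lean the tool slightly back late in the lift so the load pushes the ball into the palm.

```bash
cat > lift.py <<'E'
from h import *
import sys
def pose(th,G,corr=0,cy=0):
    a=np.radians(20)*np.clip((th-.3)/.9,0,1)
    c,s=np.cos(YB),np.sin(YB); tz=np.array([c*np.sin(a),s*np.sin(a),-np.cos(a)])
    r=knob(th)-H; rh=r/np.linalg.norm(r)
    return knob(th)+G*tz+corr*rh+cy*ax, [np.pi,-a,YB], rh
H=bx(107.5,0,60); ax=np.array([-np.sin(YB),np.cos(YB),0])
Gd=.030; corr=0.; cy=0.
for th in (0,.7,1.3,1.55):
    p,r,_=pose(th,Gd); print(inverse_kinematics(p,r) is not None,end=' ')
p0=np.array(observe()['eef_pos']); move_l(p0+[-.03,.003,.0],feed=.2); move_l(p0+[-.03,.003,.06],feed=.3); gripper_to(.042)
k,r,_=pose(0,Gd)
movep(k+[0,0,.05],r); print(move_l(k,feed=0.1,max_force=8)); st()
Gd=knob(0)[2]-observe()['eef_pos'][2]
gripper_to(0.0,f_grip=60); st()
for i,th in enumerate(np.arange(.1,1.56,.1)):
    p,r,rh=pose(th,Gd,corr,cy); move_l(p,feed=0.08,rotation=r)
    o=observe(); F=np.array(o['ft_force']); fr=F@rh; fy=F@ax; ft=F@np.cross(ax,rh)
    corr+=np.clip(.00012*(fr-2.5),-.001,.001); cy+=np.clip(.00012*fy,-.0006,.0006)
    if i%2 or o['opening']<.02: print(round(th,2),'fr %.1f ft %.1f fy %.1f corr %.1f cy %.1f'%(fr,ft,fy,corr*1e3,cy*1e3),round(o['opening'],4))
    if o['opening']<.02: break
st(); shot('scene','scene11.png')
E
python3 lift.py
```

```text
True True True True True
t 62.73 p [0.4611 0.0098 0.0702] r [ 3.142  0.    -0.122] F [-1.2  0.5  7.4] open 0.0418 g 3.7 q [-0.15  0.01  2.08 -0.    1.05  1.54]
t 63.02 p [0.4624 0.0095 0.0717] r [ 3.141e+00 -3.000e-03 -1.220e-01] F [-3.6 -0.4 15.4] open 0.0276 g 60.0 q [-0.15  0.01  2.08 -0.    1.05  1.54]
0.2 fr 5.3 ft -2.8 fy -1.8 corr -0.3 cy -0.3 0.0279
0.4 fr 4.7 ft -2.7 fy 0.7 corr 0.9 cy -0.3 0.0276
0.6 fr -1.9 ft -3.0 fy 1.7 corr 0.4 cy 0.0 0.0271
0.8 fr -10.3 ft -1.3 fy -0.3 corr -1.6 cy -0.0 0.0229
0.9 fr 0.6 ft 0.5 fy 1.2 corr -1.8 cy 0.1 -0.0002
t 66.66 p [ 0.5725 -0.0038  0.2047] r [-3.141 -0.235 -0.122] F [0.3 1.1 0.7] open -0.0002 g 0.0 q [-0.15 -0.06  1.9   0.01  1.07  1.54]
```

```bash
cat > fa.py <<'E'
from h import *
from scipy.optimize import minimize
def ang(fn):
    z=np.load('pics/'+fn+'.npz'); P=cloud(z['d'],z['K'],z['T']).reshape(-1,3); P=P[~np.isnan(P[:,0])]
    c,s=np.cos(YB),np.sin(YB); D=P[:,:2]-C; X=(c*D[:,0]+s*D[:,1])*1e3; Y=(-s*D[:,0]+c*D[:,1])*1e3; Zm=P[:,2]*1e3
    m=(abs(Y)>55)&(abs(Y)<150)&(Zm>30)&(Zm<330); X=X[m];Zm=Zm[m]
    best=max(((np.sum((abs((X-107.5)*np.sin(t)+(Zm-60)*np.cos(t)-12)<3)&((-(X-107.5)*np.cos(t)+(Zm-60)*np.sin(t))>15)&((-(X-107.5)*np.cos(t)+(Zm-60)*np.sin(t))<215)),t) for t in np.arange(-.05,1.7,.01)))
    return best
if __name__=='__main__':
    for f in ('scene1.png','scene2.png','scene8.png','scene9.png','scene11.png','swap2.png'): print(f,ang(f))
    # ball in wrist frames at grip: pad visible?
E
python3 fa.py
```

```text
scene1.png (np.int64(4224), np.float64(-0.009999999999999995))
scene2.png (np.int64(5025), np.float64(0.49000000000000016))
scene8.png (np.int64(6062), np.float64(0.8400000000000001))
scene9.png (np.int64(5998), np.float64(1.1500000000000001))
scene11.png (np.int64(5720), np.float64(0.56))
swap2.png (np.int64(5393), np.float64(0.3600000000000001))
```

The relative turning of the ball probably lets it creep, and the pads then lose it. I'll tilt the tool along with the flap (from +30° to −40°), so the ball barely turns between the pads.

```bash
cat > lift.py <<'E'
from h import *
from fa import ang
H=bx(107.5,0,60); ax=np.array([-np.sin(YB),np.cos(YB),0])
def pose(th,G,corr=0,cy=0):
    a=np.radians(30-70*th/1.5)
    c,s=np.cos(YB),np.sin(YB); tz=np.array([c*np.sin(a),s*np.sin(a),-np.cos(a)])
    r=knob(th)-H; rh=r/np.linalg.norm(r)
    return knob(th)+G*tz+corr*rh+cy*ax, [np.pi,-a,YB], rh, tz
if __name__=='__main__':
    Gd=.021; corr=0.; cy=-.0002
    ok=[inverse_kinematics(*pose(t,Gd)[:2]) is not None for t in (0,.4,.8,1.2,1.5)]; print(ok)
    assert all(ok)
    p0=np.array(observe()['eef_pos']); move_l(p0+[-.03,0,.08],feed=.3); gripper_to(.042)
    k,r,_,tz=pose(0,Gd)
    movep(k-.05*tz,r); print(move_l(k,feed=0.1,max_force=12)); st()
    gripper_to(0.0,f_grip=50); st()
    for i,th in enumerate(np.arange(.1,1.51,.1)):
        p,r,rh,tz=pose(th,Gd,corr,cy); move_l(p,feed=0.08,rotation=r)
        o=observe(); F=np.array(o['ft_force']); fr=F@rh; fy=F@ax; ft=F@np.cross(ax,rh)
        corr+=np.clip(.00006*fr,-.0005,.0005); cy+=np.clip(.0001*fy,-.0006,.0006)
        print(round(th,2),'fr %.1f ft %.1f fy %.1f corr %.1f cy %.1f'%(fr,ft,fy,corr*1e3,cy*1e3),round(o['opening'],4))
        if o['opening']<.02: break
    st(); shot('scene','scene12.png'); print(ang('scene12.png'))
E
python3 lift.py
```

```text
[True, True, True, True, True]
False
t 69.05 p [0.4731 0.0083 0.0828] r [ 3.142 -0.524 -0.122] F [-0.6  0.2  0.8] open 0.0417 g 0.0 q [-0.16 -0.36  2.47  0.04  0.51  1.5 ]
t 69.33 p [0.4728 0.0083 0.0832] r [ 3.141 -0.526 -0.122] F [-4.2 -0.9  6.1] open 0.0278 g 48.8 q [-0.16 -0.37  2.47  0.04  0.51  1.5 ]
0.1 fr -5.8 ft -1.6 fy 0.3 corr -0.3 cy -0.2 0.0274
0.2 fr -3.9 ft -2.2 fy 0.1 corr -0.6 cy -0.2 0.0276
0.3 fr -1.9 ft -1.7 fy 0.4 corr -0.7 cy -0.1 0.0273
0.4 fr 1.0 ft -2.5 fy -1.1 corr -0.6 cy -0.2 0.0274
0.5 fr 2.1 ft -2.1 fy 0.7 corr -0.5 cy -0.2 0.0275
0.6 fr -1.8 ft -2.3 fy 0.5 corr -0.6 cy -0.1 0.0275
0.7 fr -3.1 ft -2.0 fy -0.3 corr -0.8 cy -0.1 0.027
0.8 fr -3.8 ft -1.9 fy -0.6 corr -1.0 cy -0.2 0.0275
0.9 fr -2.0 ft -1.5 fy -0.1 corr -1.2 cy -0.2 0.0273
1.0 fr -3.6 ft -1.3 fy 0.5 corr -1.4 cy -0.2 0.0273
1.1 fr -4.4 ft -1.6 fy -0.6 corr -1.6 cy -0.2 0.0271
1.2 fr -3.5 ft -1.4 fy 0.1 corr -1.8 cy -0.2 0.0274
1.3 fr -5.1 ft -0.9 fy 0.3 corr -2.2 cy -0.2 0.0274
1.4 fr -3.9 ft -1.5 fy 0.8 corr -2.4 cy -0.1 0.0278
1.5 fr -3.0 ft -1.4 fy -0.6 corr -2.6 cy -0.2 0.0278
t 74.96 p [ 0.663  -0.0152  0.2343] r [ 3.141  0.696 -0.122] F [-1.8 -0.3 -2.7] open 0.0278 g 52.2 q [-0.14  0.92  0.68 -0.01  2.23  1.55]
(np.int64(4318), np.float64(1.4900000000000002))
```

The flap is up at 1.49 rad. I'll release it and take the bowl by its near wall, tilted 20° to match the wall's slope.

```bash
cat >> h.py <<'E'
from scipy.spatial.transform import Rotation as Ro
def rpy(tz,ty):
    ty=ty-tz*(ty@tz); ty/=np.linalg.norm(ty)
    return Ro.from_matrix(np.c_[np.cross(ty,tz),ty,tz]).as_euler('xyz')
PHI=np.pi+YB; rh_=np.array([np.cos(PHI),np.sin(PHI),0]); A=np.radians(20)
btz=-np.cos(A)*np.array([0,0,1])-np.sin(A)*rh_
def brot(s): return rpy(btz,s*rh_)
def pick_rot(p):
    q=np.array(observe()['q']); best=None
    for s in (1,-1):
        j=inverse_kinematics(p,brot(s))
        if j is not None:
            c=abs(np.array(j)-q).max()
            if best is None or c<best[0]: best=(c,s,np.round(j,2))
    return best
E
cat > bowl.py <<'E'
from h import *
from lift import pose
from fa import ang
gripper_to(.05)
tz=pose(1.5,.02)[3]; p=np.array(observe()['eef_pos']); move_l(p-.07*tz,feed=.25); p=np.array(observe()['eef_pos'])
B=np.array([.574,-.384,0]); t=B+.0500*rh_+[0,0,.020]
pre=t-.075*btz
set_p=[.62,-.16,.36]
movep(set_p,DN(YB)); shot('scene','scene13.png'); print(ang('scene13.png'))
b=pick_rot(pre); print(b); R=brot(b[1])
gripper_to(.034); movep(pre,R)
print(move_l(t,feed=.12,max_force=8)); st()
gripper_to(0,f_grip=60); st()
move_l(t+[0,0,.03],feed=.08); st()
im,d,K,T=shot('wrist','w13.png')
shot('scene','scene14.png')
E
python3 bowl.py
python3 -c "
import cv2,numpy as np
a=cv2.imread('pics/w13.png');b=cv2.imread('pics/scene14.png');cv2.imwrite('pics/c14.png',np.hstack([a[:,60:450],b[60:,40:400][:324].copy() if 0 else cv2.resize(b[60:300,40:400],(390,384))]))"
```

```text
(np.int64(5496), np.float64(1.4900000000000002))
(np.float64(0.8498987317424371), 1, array([-0.9 ,  0.17,  1.91,  0.33,  0.84,  2.17]))
False
t 79.53 p [ 0.5249 -0.3781  0.0206] r [-2.792e+00 -1.000e-03 -1.692e+00] F [ 0.2 -0.   0. ] open 0.0339 g 0.0 q [-0.87  0.33  1.87  0.36  0.71  2.14]
t 79.88 p [ 0.5241 -0.3777  0.02  ] r [-2.793  0.    -1.693] F [-0.6 -1.1 -2.4] open 0.008 g 58.9 q [-0.87  0.33  1.88  0.36  0.71  2.14]
t 80.4 p [ 0.5247 -0.3784  0.051 ] r [-2.791e+00 -1.000e-03 -1.693e+00] F [ 0.3 -0.1 -3.8] open 0.0082 g 58.8 q [-0.87  0.28  1.87  0.34  0.76  2.17]
```

View pics/c14.png

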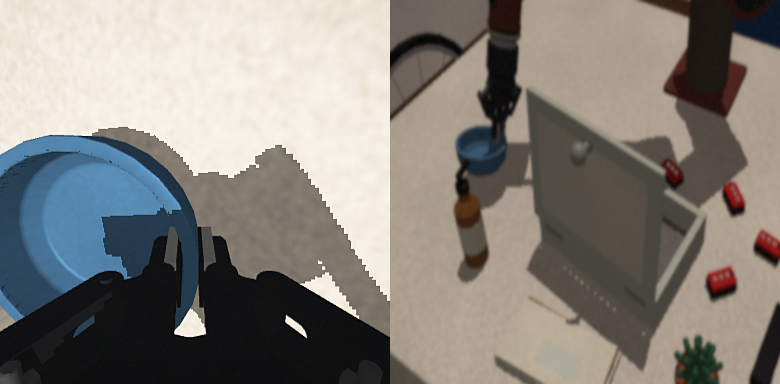

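The wrist view shows the wall pinched between the pads at (185,260) with the bowl level. In the scene view the flap stands up. Next I'll place the bowl, turning the wrist about 45° to respect the last joint's range.

```bash
cat > bowl2.py <<'E'
from h import *
ph=PHI+.80; r2=np.array([np.cos(ph),np.sin(ph),0]); tz2=-np.cos(A)*np.array([0,0,1])-np.sin(A)*r2; R2=rpy(tz2,r2)
Bc=bx(6,58,0); t=Bc+.0500*r2+[0,0,.031]
p=np.array(observe()['eef_pos']); up=p.copy(); up[2]=.16
print(np.round(inverse_kinematics(t+[0,0,.12],R2),2))
move_l(up,feed=.3)
mid=(up+t)/2; mid[2]=.16; 
move_l(t+[0,0,.12],feed=.25,rotation=R2); st()
move_l(t+[0,0,.012],feed=.15)
print(move_l(t+[0,0,-.004],feed=.04,max_force=5)); st()
gripper_to(.022); move_l(np.array(observe()['eef_pos'])-.09*tz2,feed=.25); st()
# keys approach
Kc=np.array([.384,-.307,0]); ky=np.radians(26.5)
best=None
for y in (ky,ky-np.pi,ky+np.pi):
    j=inverse_kinematics(Kc+[0,0,.1],DN(y))
    if j is not None:print(round(y,2),np.round(j,2))
im,d,K,T=shot('top','top15.png'); P=cloud(d,K,T).reshape(-1,3); c=im.reshape(-1,3).astype(int)
m=(c[:,2]>c[:,0]+30)&(P[:,2]>.045)&(P[:,2]<.06); q=P[m]; print(len(q),cv2.minAreaRect((q[:,:2]*1e3).astype(np.float32)),Bc,np.round(np.percentile(q[:,2],[5,50,95]),4))
E
python3 bowl2.py
```

```text
[-0.29 -0.16  2.11  0.34  1.01  2.02]
t 82.78 p [0.5176 0.0245 0.151 ] r [-2.793 -0.    -0.894] F [-0.1 -0.  -3. ] open 0.0082 g 84.0 q [-0.29 -0.16  2.11  0.34  1.01  2.02]
True
t 84.06 p [0.518 0.025 0.028] r [-2.792e+00 -1.000e-03 -8.930e-01] F [-2.3 -0.8  6. ] open 0.0083 g 85.3 q [-0.29  0.06  2.17  0.43  0.75  1.88]
t 84.86 p [0.4935 0.0056 0.1124] r [-2.794  0.    -0.893] F [ 0.2 -0.1  0.1] open 0.022 g 0.0 q [-0.35 -0.16  2.19  0.37  0.96  1.92]
0.46 [-0.83  0.04  1.99 -0.    1.11  0.27]
364 ((559.0167846679688, 59.64088439941406), (113.93563842773438, 120.89742279052734), 57.55653381347656) [0.5565237  0.05653646 0.        ] [0.0468 0.0517 0.056 ]
```

```bash
cat > keys.py <<'E'
from h import *
def pick(p,yaw,z,pre,f,app=.08):
    p=np.array([p[0],p[1],0.]); R=DN(yaw)
    gripper_to(pre); movep(p+[0,0,z+app],R); print('c',move_l(p+[0,0,z],feed=.15,max_force=8)); z0=observe()['eef_pos'][2]
    gripper_to(0,f_grip=f); st(); return z0
def place(p,yaw,z,hover,rel,feed=.3):
    q=np.array(observe()['eef_pos']); q[2]=hover; move_l(q,feed=.3)
    p=np.array([p[0],p[1],0.]); move_l(p+[0,0,hover],feed=feed,rotation=DN(yaw)); move_l(p+[0,0,z+.012],feed=.18)
    print('contact',move_l(p+[0,0,z-.004],feed=.04,max_force=4)); st()
    gripper_to(rel); q=np.array(observe()['eef_pos']); move_l(q+[0,0,.06],feed=.2); move_l(q+[0,0,.13],feed=.4)
if __name__=='__main__':
    move_l([.46,-.03,.17],feed=.4)
    z0=pick([.384,-.307],np.radians(26.5),.0005,.064,35); print(z0)
    move_l(np.array(observe()['eef_pos'])+[0,0,.05],feed=.2); st()
    place([.558,.0575],np.radians(26.5),z0+.017+.001,.15,.051)
    shot('scene','scene16.png'); shot('wrist','w16.png'); st()
E
python3 keys.py
python3 -c "
import cv2,numpy as np
a=cv2.imread('pics/w16.png');b=cv2.imread('pics/scene16.png');cv2.imwrite('pics/c16.png',np.hstack([a[:,60:450],cv2.resize(b[60:300,100:460],(390,384))]))"
```

```text
c False
t 88.16 p [ 0.385  -0.308   0.0023] r [ 3.139e+00 -1.000e-03  4.630e-01] F [-1.1  0.8  4.6] open 0.0423 g 34.8 q [-0.83  0.21  2.02  0.    0.91  0.27]
0.0011098833651369405
t 88.57 p [ 0.3858 -0.3089  0.0536] r [ 3.138e+00 -1.000e-03  4.630e-01] F [ 0.1  0.7 -1.5] open 0.042 g 35.6 q [-0.83  0.12  2.01 -0.    1.01  0.27]
contact True
t 91.72 p [0.559  0.0575 0.0185] r [ 3.141e+00 -2.000e-03  4.630e-01] F [ 1.  -0.8  1.3] open 0.042 g 39.5 q [-0.04  0.32  1.84  0.    0.98  1.07]
t 92.86 p [0.5569 0.0575 0.1464] r [-3.141e+00  2.000e-03  4.620e-01] F [-0.   0.6 -0.5] open 0.0512 g 0.0 q [-0.04  0.14  1.78  0.    1.22  1.07]
```

View pics/c16.png

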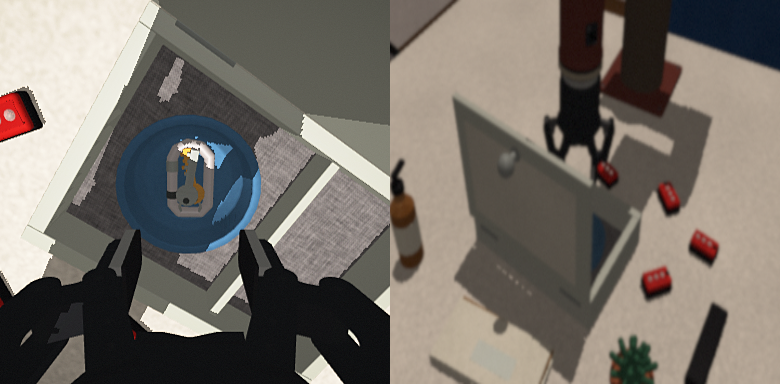

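The keys lie flat in the middle of the bowl (190,180), and the bowl stands in the wide bay (188,185). The case and then the light come next.

```bash
cat > case.py <<'E'
from keys import *
S=bx(0,-90.5)
z0=pick([.589,.3595],np.radians(-5.3),.003,.055,50,.07)
place(S,YB,z0+.011,.15,.046,feed=.35)
z1=pick([.408,.3035],np.radians(81.6),.004,.055,40,.07)
st()
place(S,YB,z1+.032+.001,.17,.046,feed=.35)
p=np.array(observe()['eef_pos']); move_l([.42,-.07,.2],feed=.4)
im,d,K,T=shot('top','top17.png'); P=cloud(d,K,T).reshape(-1,3); hsv=cv2.cvtColor(im,cv2.COLOR_RGB2HSV).reshape(-1,3)
n=np.linalg.norm(P[:,:2]-S[:2],axis=1)<.1
m=n&(hsv[:,1]>140)&((hsv[:,0]<10)|(hsv[:,0]>170)); q=P[m]; print('light',len(q),cv2.minAreaRect((q[:,:2]*1e3).astype(np.float32)),np.median(q[:,2]),S)
m=n&(hsv[:,2]<60)&(P[:,2]>.025)&(P[:,2]<.04); q=P[m]; print('case',len(q),cv2.minAreaRect((q[:,:2]*1e3).astype(np.float32)),np.median(q[:,2]))
st()
E
python3 case.py
```

```text
c False
t 95.19 p [0.5905 0.3602 0.0052] r [-3.14e+00 -3.00e-03 -9.20e-02] F [-0.6 -0.6  6. ] open 0.0348 g 52.2 q [ 0.43  0.6   1.48 -0.    1.06  2.1 ]
contact True
t 98.48 p [ 0.5337 -0.0907  0.0147] r [ 3.141e+00 -3.000e-03 -1.220e-01] F [ 0.9 -0.8  1.9] open 0.0348 g 52.9 q [-0.31  0.29  1.9  -0.    0.96  1.38]
c False
t 102.26 p [0.4094 0.3042 0.0056] r [ 3.139e+00 -2.000e-03  1.424e+00] F [1.1 0.  6.5] open 0.0346 g 41.1 q [ 0.48  0.24  1.98 -0.    0.92  0.63]
t 102.26 p [0.4094 0.3042 0.0056] r [ 3.139e+00 -2.000e-03  1.424e+00] F [1.1 0.  6.5] open 0.0346 g 41.1 q [ 0.48  0.24  1.98 -0.    0.92  0.63]
contact True
t 105.85 p [ 0.5336 -0.0905  0.0372] r [ 3.141e+00 -2.000e-03 -1.220e-01] F [-1.  -0.5  4.1] open 0.0348 g 41.8 q [-0.31  0.25  1.89 -0.    1.    1.38]
light 742 ((503.2447204589844, -99.57093811035156), (107.2964859008789, 154.63943481445312), 64.41043853759766) 0.5662020181782805 [ 0.53247082 -0.09012543  0.        ]
case 142 ((574.6773681640625, -69.51837921142578), (72.52670288085938, 161.37966918945312), 19.587919235229492) 0.03215577285971649
t 107.44 p [ 0.4194 -0.0698  0.1985] r [-3.141e+00  1.000e-03 -1.220e-01] F [ 0.8 -0.1 -0.2] open 0.0461 g 0.0 q [-0.35 -0.25  2.06  0.    1.34  1.34]
```

```bash
cat > shut.py <<'E'
from keys import *
from fa import ang
im,d,K,T=shot('wrist','w18.png'); P=cloud(d,K,T).reshape(-1,3); hsv=cv2.cvtColor(im,cv2.COLOR_RGB2HSV).reshape(-1,3); S=bx(0,-90.5)
n=np.linalg.norm(P[:,:2]-S[:2],axis=1)<.1
m=n&(hsv[:,1]>140)&((hsv[:,0]<10)|(hsv[:,0]>170))&(P[:,2]<.08); q=P[m]
print('light',len(q),cv2.minAreaRect((q[:,:2]*1e3).astype(np.float32)),np.percentile(q[:,2],[5,50,95]))
m=n&(hsv[:,2]<60)&(P[:,2]>.027)&(P[:,2]<.037); q=P[m]; print('case',len(q),cv2.minAreaRect((q[:,:2]*1e3).astype(np.float32)),S)
gripper_to(0)
move_l([.45,0,.35],feed=.4)
movep(bx(145,75,345),DN(YB))
move_l(bx(145,75,222),feed=.3,max_force=10); st()
for x in (100,70,40): print(move_l(bx(x,75,222),feed=.2,max_force=25))
st()
move_l(bx(60,75,330),feed=.3); hold(.8)
shot('scene','scene19.png'); print(ang('scene19.png')); st()
E
python3 shut.py
```

```text
light 2391 ((540.0692749023438, -90.73731231689453), (35.17247009277344, 63.93572998046875), 82.92178344726562) [0.05273138 0.0564854  0.05803608]
case 1977 ((522.5643920898438, -49.167476654052734), (113.62301635742188, 117.40882110595703), 83.00959014892578) [ 0.53247082 -0.09012543  0.        ]
t 110.11 p [0.6966 0.0561 0.224 ] r [-3.141e+00 -2.000e-03 -1.230e-01] F [0.5 0.2 1. ] open -0.0002 g 0.0 q [-0.03  0.4   1.32 -0.    1.42  1.66]
False
False
False
t 111.08 p [0.5932 0.0691 0.2224] r [-3.142e+00 -1.000e-03 -1.220e-01] F [ 0.8  0.3 -0.2] open -0.0002 g 0.0 q [-0.02  0.16  1.61 -0.    1.37  1.68]
(np.int64(5343), np.float64(0.3400000000000001))
t 112.45 p [0.6122 0.0668 0.3301] r [-3.142 -0.    -0.122] F [ 0.3 -0.6 -0.1] open -0.0 g 0.0 q [-0.02  0.15  1.42  0.    1.57  1.67]
```

Run:
```python
from h import *
from fa import ang
movep([.35,-.25,.33],DN(YB)); hold(.5)
shot('scene','scene20.png'); print(ang('scene20.png')); st()
a=cv2.imread('pics/scene20.png'); w=cv2.imread('pics/w18.png'); cv2.imwrite('pics/c20.png',np.hstack([cv2.resize(a,(400,300)),cv2.resize(w,(400,300))]))
```

```text
(np.int64(4223), np.float64(-0.009999999999999995))
t 114.52 p [ 0.3501 -0.25    0.33  ] r [-3.142  0.    -0.122] F [ 0.2  0.1 -0.9] open 0.0003 g 0.0 q [-0.8  -0.31  1.86 -0.    1.6   0.89]
```

View pics/c20.png

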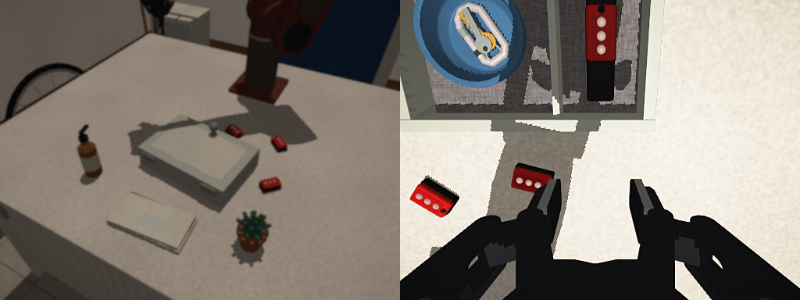

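The final scene shows the flap shut with its angle reading 0, the same as at the start. The plant (253,230), pump bottle (90,155) and post (152,222) have not moved. The wrist view from before shutting shows the keys in the bowl and the light lens up, lengthwise on the case.

```bash
python3 -c "
from plant import job_done; print(job_done())"
```

```text
the job is handed in; nothing more can be done
None
```

The job is handed in after about 115 s of robot time: the keys are in the bowl in the wide bay, the light is lens up on the case in the narrow bay, and the flap is shut. The flap slipped from the fingers and sank shut several times before it stayed up, and I did not measure how well the light is centred on the case.

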